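Open a sprung marking-station cover and hold it at its balance

ROBOT

A 6-joint arm with a two-finger parallel gripper is mounted at the origin on the work surface. World frame = base frame: x ahead of the robot, y to its left, z up, the work surface at z = 0. Lengths are in mm, angles in rad, forces in N, time in s.
With the tool pointing down it reaches from about 350 to 725 mm from the base axis. Payload 4.3 kg.
Tool frame: the origin (TCP) lies at the very end of the fingers, on their centre line; the grasp point (between the pads) lies arm.grip_depth behind it (arm.grip_depth is the distance from the TCP to the grasp point, in mm); z points along the fingers, y is the line along which they close (so a half turn about z gives the same grasp; the last joint's range is limited). The gripper opens to 85 mm and grips with 20 to 120 N. Pads are 22 mm wide; open, the fingers measure 114 mm over their backs; the gripper's body (76 mm by 85 mm) begins 54 mm behind the grasp point. The pads swing forward as they close: fully open they stand 13 mm farther back than shut.
Start: joints at [-1.323, 0.377, 0.081, 1.274, 0, 1.46], TCP at [201.386, -538.619, 231.329] pointing down, gripper open.
Joint ranges: [-2.72, 2.72], [-0.84, 1.66], [-1.02, 1.22], [-1.77, 2.12], [-1.37, 1.28], [-3.14, 3.14]. Speed limits (rad/s): [2.57, 2.57, 3.14, 3.14, 3.14, 3.14].

INTERFACE

Orientations are given as a unit quaternion [w, x, y, z].
In Python, from station import state, capture, camera_info, ticket, arm gives the robot as it stands.
- The arm moves only by the tool send_rows, never from a script. Its argument "moves" is a list of rows, each a list of 5 numbers: the opening, from -1 (shut) to 1 (fully open), then the shift along the tool's x, y, z each as a share of 500 mm, from -1 to 1, then the turn about the tool's z as a share of 360 degrees, from -1 to 1. A call has 1 to 8 rows; each row is the pose to reach, as a shift and turn from the pose commanded when the call began, along the tool's axes at that moment, turning the shorter way round; what a row does not reach only later rows make up. A row lasts 1/8 s, in which the tool goes at most 62.5 mm and 10.7 degrees, less where a joint would pass 70% of its speed; a pose out of reach is approached as far as the arm can. A call with a number of a shift or a turn outside -1 to 1 is refused whole. A call with a gripper value outside its range is refused whole. The fingers move at their own pace and stop on an object; "force" is the grip in N (left out, the last holds). Time passes only in rows, so rows that repeat a pose let the fingers close. It gives the time, the measured TCP pose, the force, the opening and the grip force at its end, in the units of the state.
- state(): the state, without advancing time (a new reading comes with each control period).
- capture(name): name is "scene" or "top" or "wrist"; returns (picture, depth): 384x512x3 uint8, red, green, blue; 384x512 float32, mm along the optical axis (not along the pixel's ray), 0 where there is no reading.
- camera_info(name): a dict with "vfov" (degrees; the focal length in pixels is half the picture's height over the tangent of half this angle, whatever the lens; pixels are square), "cx", "cy" (the principal point, pixels), "eye" and "rotation" of the camera in the world; the wrist camera has in their place "mount" (4x4, takes a point from camera to tool coordinates, whose origin is the TCP and whose axes are the flange's). Camera axes: x right, y down, z forward; pixel columns grow to the right and rows downward; lengths in mm; the calibration is good to about 2 mm. A picture is of the moment at which its call begins: read the wrist's pose just before it. camera_info takes no time and is no camera call.
- ticket.job_done(): hands the job in; it is judged then, once.
The state is a dict: "time_s": time; "joints": joint angles; "joint_vel": joint speeds; "joint_torque": joint torques, N m; "tcp_pos": TCP position; "ee_rot": TCP orientation; "wrist_force": force on the tool from outside, world axes, zero at the start; "wrist_torque": the same for the moment, N m; "grip_width": opening from 0.0 (shut) to 1.0 (fully open); "finger_force": force on a finger pad.
Only numpy, scipy, OpenCV 4.12 (cv2) and the standard library are available. Lean on these libraries where they do the work, as an engineer would, in place of code of your own. Each camera call takes 0.05 s, during which the arm holds its last target. There are 200 camera calls.

TASK

Press the catch pedal of the marking station down to its stop so that the cover pops ajar, then lift the cover by its bar handle until it is past its balance point, without letting it fly open to its stop. Then bring it back and finish while still holding it, steady, just below the balance point, where it leans lightly on the gripper and would sink if let go. Leave the things standing around the station where they are.

Things in the scene. Friction and masses are not known exactly. Their poses are not given: they have to be found in the camera images.
- guard: marking station's fixed housing, a white open steel box 210 (x) x 340 (y) x 100 mm high, placed and turned (up to 0.25 rad) anew each time; origin on its underside, 120 mm behind its front face, mid-width; x from its front (pedal and handle, facing the robot) to its back (hinge), y to its left, z up. A work plate and a round part stand inside, below the rim
- cover (a joint): cover angle, rad: 0 shut, grows as the front rises, 1.25 open at its stop. Caught until the pedal is pressed; then a sprung pin pops it ajar, to rest near 0.12. Lifting takes 2 N at the handle at first, falling to none at the balance point, 0.80. Below that it sinks to ajar when let go; above, it swings open. 0.9 is clearly past balance; over 1.15 has flown open; just below means 0.6 to 0.76
- cover_rail (a point): middle of the top of the cover's front rail; moves with the cover, a white frame with clear window, 205 x 340 x 12 mm, 0.95 kg, on the housing's rim. It turns about a hinge line along the housing's back rim, parallel to the housing's y, 85 mm behind the housing's origin and 104 mm above the table. This point is 178 mm in front of that line and, shut, 12 mm above it
- handle (a point): middle of the cover's handle, a round steel bar 12 mm thick, 80 mm long along the housing's y (68 mm free between end stems), 45 mm off the cover's front edge (room for a finger), 250 mm from the hinge line; shut, 6 mm above hinge height; 60 mm left of the housing's middle. Moves with the cover; the bar can turn in the grip, so the gripper may keep pointing down
- pedal (a joint): angle of the catch pedal in rad: 0 up (it springs back there), 0.32 down at its stop; the catch lets go at about 0.2. Being fully down takes about 4 N at the middle of its pad
- pedal_pad (a point): middle of the top of the pedal's pad, a ribbed steel plate 60 (x) x 46 (y) x 8 mm sticking out level from the housing's front, 135 mm right of its middle; 54 mm above the table when up, 29 mm at the stop. The pedal's hinge lies along the housing's y, 80 mm behind this point, 50 mm above the table; 85 mm left of the pad the catch arm rises to 123 mm
- test_block: hardness reference block, flat steel disc 64 mm across, 14 mm high, lying left in front of the guard; origin at the centre of its underside; bystander
- bushing: brass bushing, 34 mm across, 32 mm high, standing in front of the guard between pedal and handle; origin at the centre of its underside; bystander
- fluid: jar with black cap, 56 mm across, 110 mm high, standing beside the guard; origin at the centre of its underside; bystander
- vblock: dark steel V-block, 50 x 60 x 44 mm, beside the guard; origin at the centre of its underside; bystander
- parts_tray: grey open plastic tray, 90 x 130 x 30 mm, off to the right of the guard; origin at the centre of its underside; bystander
- spanner: steel spanner lying on the table to the left; origin under its middle, x along it; bystander
- driver: screwdriver with black handle lying on the table to the left; origin under its middle, x along it; bystander

How it is judged:
By the outcome, as a careful person would: the job done as asked, in the order asked, and still so for the second after the job is handed in, while the arm keeps its last pose, push and grip.
It also fails if it takes over 51 s, if anything falls off the work surface, if the arm or the gripper's body presses on something with over 40 N, if the wrist force passes 120 N, or if a joint passes its speed limit or range.

## Working session

There is one attempt and no reset: what is moved stays moved. The work goes in short steps, Python scripts to look and compute and a tool call to move; the robot and the scene stay as the last step left them, time stands still between calls to the robot, and variables do not carry over. Pictures are saved under pics/ and viewed, at most 10 in all, crops included, and the job is handed in when it is done.

Besides the shell and the picture viewer there is one more tool, called after "Call:" by a JSON object that holds its "name" and its "arguments", one argument or row to a line. send_rows: Moves the arm, as the interface text tells. Its arguments: {"type":"object","properties":{"moves":{"type":"array"},"force":{"type":"number"}},"required":["moves"]}

```bash
mkdir -p pics; ls; cat > h.py <<'E'
import numpy as np, cv2
from station import state, capture, camera_info, ticket, arm
from scipy.spatial.transform import Rotation as R
def cam(name, s=None):
    i=camera_info(name); f=192/np.tan(np.radians(i["vfov"])/2)
    if "mount" in i:
        s=s or state(); q=s["ee_rot"]; T=np.eye(4); T[:3,:3]=R.from_quat([q[1],q[2],q[3],q[0]]).as_matrix(); T[:3,3]=s["tcp_pos"]
        M=T@np.array(i["mount"]); return f,i["cx"],i["cy"],M[:3,3],M[:3,:3]
    return f,i["cx"],i["cy"],np.array(i["eye"]),np.array(i["rotation"])
def cloud(name):
    s=state(); c=cam(name,s); im,d=capture(name); f,cx,cy,e,Rm=c
    v,u=np.mgrid[:384,:512]
    P=np.stack([(u-cx)/f*d,(v-cy)/f*d,d],-1)@Rm.T+e
    return im,d,P,c
def ray(c,u,v,z):
    f,cx,cy,e,Rm=c; r=Rm@np.array([(u-cx)/f,(v-cy)/f,1]); return e+r*(z-e[2])/r[2]
def save(n,im): cv2.imwrite("pics/"+n,cv2.cvtColor(im,cv2.COLOR_RGB2BGR))
E
python3 - <<'E'
from h import *
for n in ("top","scene"):
    im,d,P,c=cloud(n); np.savez(n+".npz",im=im,d=d,P=P); print(n,[np.round(x,3) for x in c]); save(n+"0.png",cv2.resize(im,(800,600)))
s=state();print(s); print(arm.grip_depth,[a for a in dir(arm) if a[0]!='_'])
E
```

```text
picsTraceback (most recent call last):
  File "<stdin>", line 3, in <module>
  File "h.py", line 13, in cloud
    P=np.stack([(u-cx)/f*d,(v-cy)/f*d,d],-1)@Rm.T+e
      ~~~~~~~~~~~~~~~~~~~~~~~~~~~~~~~~~~~~~~^~~~~
ValueError: matmul: Input operand 1 has a mismatch in its core dimension 0, with gufunc signature (n?,k),(k,m?)->(n?,m?) (size 4 is different from 3)
```

```bash
sed -i 's/np.array(i\["rotation"\])$/R.from_quat(np.roll(i["rotation"],-1)).as_matrix()/' h.py
python3 - <<'E'
from h import *
for n in ("top","scene"):
    im,d,P,c=cloud(n); np.savez(n+".npz",im=im,d=d,P=P); print(n,[np.round(x,3) for x in c]); save(n+"0.png",cv2.resize(im,(800,600)))
s=state();print(s); print(arm.grip_depth,[a for a in dir(arm) if a[0]!='_'])
E
```

```text
top [np.float64(372.189), np.float64(260.971), np.float64(192.619), array([ 547.741,   53.774, 1093.976]), array([[-0.01 , -0.998,  0.069],
       [-1.   ,  0.01 ,  0.003],
       [-0.004, -0.069, -0.998]])]
scene [np.float64(375.659), np.float64(258.528), np.float64(192.812), array([1247.291,  377.509,  831.273]), array([[-0.468,  0.638, -0.612],
       [ 0.884,  0.345, -0.316],
       [ 0.01 , -0.689, -0.725]])]
{'time_s': 0.15, 'joints': array([-1.32330403e+00,  3.77891370e-01,  7.99703838e-02,  1.27437510e+00,
       -2.60561143e-05,  1.46050183e+00]), 'joint_vel': array([-5.50335382e-05, -1.01717712e-03,  3.53403010e-03, -9.87675869e-04,
        1.32990238e-03, -8.90861549e-04]), 'joint_torque': array([ 2.84743466e-03, -4.64033961e+01,  2.70170796e+01,  1.37464740e-02,
       -2.57828215e-04, -1.75994664e-06]), 'tcp_pos': array([ 201.25058541, -538.12583065,  230.59227905]), 'ee_rot': array([-7.47221840e-04,  9.84040927e-01,  1.77940695e-01, -6.43979200e-05]), 'wrist_force': array([ 0.5980965 , -0.06883134,  0.23893329]), 'wrist_torque': array([-0.00498366,  0.0052881 ,  0.07162579]), 'finger_force': 0.0, 'grip_width': 0.9979299367811408}
18.700000000000003 ['IKError', 'grip_depth']
```

View pics/top0.png

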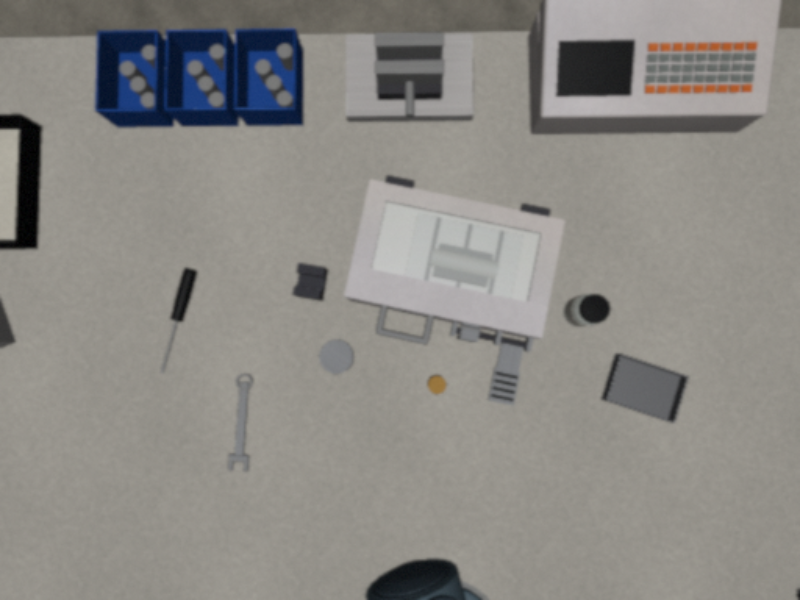

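View pics/scene0.png

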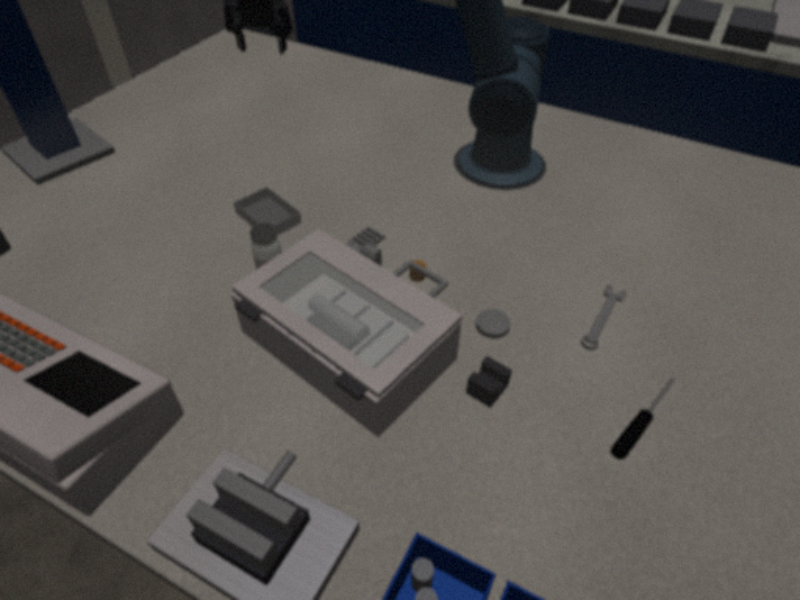

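The top view shows the station turned a little. Cover corners are at (370,180), (346,297), (543,337) and (564,220), the handle bar runs about (378,333)-(428,342), and the pedal pad is at about (503,386), all in 800x600 pixels. The bushing is at (437,384).

```bash
python3 - <<'E'
from h import *
c=cam("top"); k=.64
g=lambda u,v,z: ray(c,u*k,v*k,z)
im=np.load("top.npz")["im"];P=np.load("top.npz")["P"]
# cover mask by depth height ~116
m=((abs(P[...,2]-116)<12)&(P[...,0]>350)&(P[...,0]<800)&(abs(P[...,1])<350)).astype(np.uint8)
m=cv2.morphologyEx(m,cv2.MORPH_OPEN,np.ones((7,7)))
cs=max(cv2.findContours(m,0,2)[0],key=cv2.contourArea); r=cv2.minAreaRect(cs); b=cv2.boxPoints(r)
C=np.array([ray(c,*p,116) for p in b]); print("rect",r,np.round(C),np.linalg.norm(C-np.roll(C,1,0),axis=1))
for n,p in dict(BL=(370,180,116),FL=(346,297,116),FR=(543,337,116),BR=(564,220,116),h1=(378,333,110),h2=(428,342,110),pad=(503,386,54),bush=(437,384,32),fl=(594,308,110)).items(): print(n,np.round(g(*p)))
for n,p in dict(h=(403,337),pad=(503,388),pad2=(505,372),pad3=(501,398),cov=(450,310)).items(): print(n, P[int(p[1]*k),int(p[0]*k)].round())
E
```

```text
rect ((289.11773681640625, 170.422119140625), (129.2711181640625, 88.13444519042969), 11.51383113861084) [[ 595.  173.  116.]
 [ 826.  125.  116.]
 [ 752. -211.  116.]
 [ 524. -158.  116.]] [338.78456571 235.44880486 344.20760708 234.01682573]
BL [823. 119. 116.]
FL [623. 161. 116.]
FR [ 552. -169.  116.]
BR [ 750. -210.  116.]
h1 [562. 108. 110.]
h2 [546.  23. 110.]
pad [ 467. -110.   54.]
bush [470.   6.  32.]
fl [ 600. -258.  110.]
h [557.  68. 117.]
pad [ 464. -109.   48.]
pad2 [ 491. -114.   54.]
pad3 [ 448. -104.   56.]
cov [600. -14. 116.]
```

```bash
cat >> h.py <<'E'
O=np.array([704,-28,0.]); yaw=-0.21
def W(x,y,z): return O+[np.cos(yaw)*x-np.sin(yaw)*y,np.sin(yaw)*x+np.cos(yaw)*y,z]
def handle(t): return W(85-250*np.cos(t)+6*np.sin(t),60,104+250*np.sin(t)+6*np.cos(t))
def rel(p,turn_to=None,s=None):
    s=s or state(); q=R.from_quat(np.roll(s["ee_rot"],-1)).as_matrix()
    d=q.T@(np.array(p)-s["tcp_pos"])/500
    a=0 if turn_to is None else -(turn_to-np.arctan2(q[1,0],q[0,0])+np.pi)%(2*np.pi)
    a=(a+np.pi)%(2*np.pi)-np.pi if turn_to is None else ((np.arctan2(q[1,0],q[0,0])-turn_to+np.pi)%(2*np.pi)-np.pi)
    return np.round([*d,a/2/np.pi],4)
E
python3 - <<'E'
from h import *
pad=W(-213,-135,54); print(pad,handle(0),handle(.12),handle(.9),handle(.7))
print(rel([pad[0],pad[1],200],np.pi/2+yaw))
E
```

```text
[ 467.53732868 -115.63221482   54.        ] [555.13249306  65.07773836 110.        ] [557.59333061  64.55322943 139.88490364] [652.24848788  44.37819783 303.56138722] [616.41078461  52.01673351 269.64347493]
[ 0.7948 -0.6049  0.0622 -0.1596]
```

Call:
{"name": "send_rows", "arguments": {
  "moves": [
    [-1,0.795,-0.605,0.06,-0.16],
    [-1,0.795,-0.605,0.06,-0.16],
    [-1,0.795,-0.605,0.06,-0.16],
    [-1,0.795,-0.605,0.06,-0.16],
    [-1,0.795,-0.605,0.06,-0.16],
    [-1,0.795,-0.605,0.06,-0.16],
    [-1,0.795,-0.605,0.06,-0.16],
    [-1,0.795,-0.605,0.06,-0.16]
  ],
  "force": 25
}}

```text
time_s: 1.15
tcp_pos: [468.3, -114.5, 201.1]
ee_rot: [0.0, 0.777, 0.63, -0.0]
wrist_force: [0.4, -0.9, -0.5]
grip_width: 0.0
finger_force: 0.0
```

Call:
{"name": "send_rows", "arguments": {
  "moves": [
    [-1,0,0,0,0],
    [-1,0,0,0,0]
  ]
}}

```text
time_s: 1.4
tcp_pos: [467.2, -116.5, 201.1]
ee_rot: [-0.0, 0.776, 0.63, -0.001]
wrist_force: [-0.4, -0.0, 0.1]
grip_width: 0.001
finger_force: 0.0
```

```bash
python3 - <<'E'
from h import *
im,d,P,c=cloud("wrist"); np.savez("w1.npz",im=im,P=P); save("w1.png",im); s=state(); print(s["tcp_pos"],s["ee_rot"],s["time_s"],s["joints"])
pad=W(-213,-135,54); print(rel([pad[0],pad[1],75],np.pi/2+yaw))
f,cx,cy,e,Rm=c; p=Rm.T@(pad-e); print("pad px",p[0]/p[2]*f+cx,p[1]/p[2]*f+cy)
E
```

```text
[ 466.9893561  -117.13669826  201.18306152] [-6.91896524e-05  7.76901783e-01  6.29621684e-01 -3.87482120e-04] 1.45 [-3.77225635e-01  2.01143726e-01 -2.38802978e-01  1.13135024e+00
 -6.07540284e-04  1.40223472e+00]
[3.300e-03 6.000e-04 2.524e-01 2.000e-04]
pad px 251.3334857805076 179.51611310692326
```

View pics/w1.png

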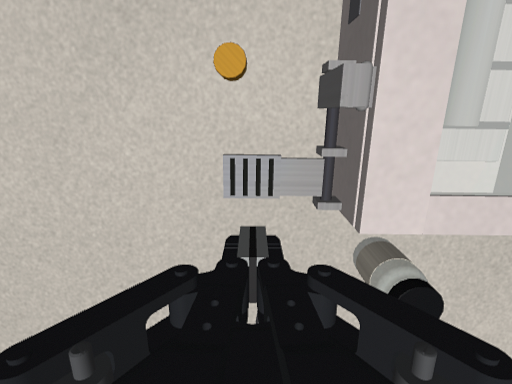

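The wrist view shows the ribbed pad at (252,176), within 4 px of the prediction. The bushing is clear at (230,60) and the jar is at (400,280). Next I press the pedal.

Call:
{"name": "send_rows", "arguments": {
  "moves": [
    [-1,0.008,0,0.1,0],
    [-1,0.008,0,0.2,0],
    [-1,0.008,0,0.27,0],
    [-1,0.008,0,0.29,0],
    [-1,0.008,0,0.305,0],
    [-1,0.008,0,0.32,0],
    [-1,0.008,0,0.335,0],
    [-1,0.008,0,0.34,0]
  ]
}}

```text
time_s: 2.45
tcp_pos: [470.2, -113.5, 32.0]
ee_rot: [0.002, 0.777, 0.63, 0.001]
wrist_force: [-0.7, -2.8, 4.9]
grip_width: 0.001
finger_force: 1.7
```

Call:
{"name": "send_rows", "arguments": {
  "moves": [
    [-1,0,0,0.004,0],
    [-1,0,0,0.007,0],
    [-1,0,0,0.007,0]
  ]
}}

```text
time_s: 2.82
tcp_pos: [470.6, -113.4, 29.9]
ee_rot: [0.002, 0.777, 0.63, 0.001]
wrist_force: [-3.7, -1.0, 15.5]
grip_width: 0.001
finger_force: 7.6
```

```bash
cat >> h.py <<'E'
def cover_angle(name="scene"):
    im,d,P,c=cloud(name); L=(P-O); x=L[...,0]*np.cos(yaw)+L[...,1]*np.sin(yaw); y=-L[...,0]*np.sin(yaw)+L[...,1]*np.cos(yaw); z=L[...,2]
    m=(d>0)&(z>95)&(z<400)&(im.min(-1)>110)&(((y>130)&(y<165))|((y<-130)&(y>-165)))&(x<60)&(x>-130)
    r=85-x[m]; a=np.arctan2(z[m]-104,r)-np.arcsin(np.clip(12/np.hypot(z[m]-104,r),-1,1))
    return m.sum(),np.round(np.percentile(a,[10,50,90]),3),im
E
python3 - <<'E'
from h import *
print(cover_angle("scene")[:2]); n,a,im=cover_angle("top"); print(n,a)
s=state(); print(s["tcp_pos"],s["wrist_force"])
E
```

```text
(np.int64(1277), array([0.103, 0.12 , 0.152]))
1839 [0.073 0.107 0.132]
[ 470.61480242 -113.37824841   29.94948749] [-3.07210507 -2.50444749 15.76304534]
```

Call:
{"name": "send_rows", "arguments": {
  "moves": [
    [-1,0,0,-0.1,0],
    [-1,0,0,-0.22,0],
    [-1,0,0,-0.34,0],
    [-1,0,0,-0.4,0]
  ]
}}

```text
time_s: 3.42
tcp_pos: [470.0, -112.2, 231.4]
ee_rot: [0.002, 0.776, 0.63, 0.002]
wrist_force: [-0.1, -0.7, -1.4]
grip_width: -0.001
finger_force: 0.0
```

```bash
python3 - <<'E'
from h import *
h=handle(.12); s=state(); print(s["tcp_pos"],rel([h[0],h[1],230],np.pi/2+yaw))
E
```

```text
[ 470.03327911 -112.20121533  231.36763405] [0.3819 0.0987 0.0036 0.0005]
```

Call:
{"name": "send_rows", "arguments": {
  "moves": [
    [0.1,0.1,0.025,0,0],
    [0.1,0.2,0.05,0,0],
    [0.1,0.3,0.075,0,0],
    [0.1,0.382,0.099,0,0],
    [0.1,0.382,0.099,0,0],
    [0.1,0.382,0.099,0,0]
  ]
}}

```text
time_s: 4.18
tcp_pos: [555.7, 64.4, 227.4]
ee_rot: [-0.0, 0.776, 0.63, -0.0]
wrist_force: [-0.4, -0.4, -0.2]
grip_width: 0.548
finger_force: 0.0
```

```bash
python3 - <<'E'
from h import *
h=handle(.12); s=state(); print(s["tcp_pos"],s["grip_width"])
im,d,P,c=cloud("wrist"); save("w2.png",im)
f,cx,cy,e,Rm=c; p=Rm.T@(h-e); print("h px",p[0]/p[2]*f+cx,p[1]/p[2]*f+cy,p[2]/f); np.savez("w2.npz",im=im,P=P)
print(cover_angle("scene")[:2]); print(rel([h[0],h[1],121]))
E
```

```text
[555.73003709  64.39769198 227.37749971] 0.5483202712416824
h px 252.96412007336747 195.96945455877852 0.8493626754483116
(np.int64(1268), array([0.104, 0.122, 0.151]))
[0.0028 0.0035 0.2133 0.    ]
```

View pics/w2.png

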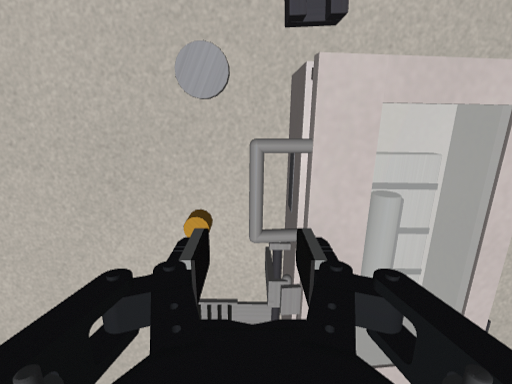

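The bar sits at (257,190), about 3 mm nearer the cover and 5 mm further left than predicted. I'll correct for that, narrow the opening and descend.

Call:
{"name": "send_rows", "arguments": {
  "moves": [
    [-0.15,0.008,0.01,0.03,0],
    [-0.15,0.01,0.01,0.07,0],
    [-0.15,0.01,0.01,0.12,0],
    [-0.15,0.01,0.01,0.16,0],
    [-0.15,0.01,0.01,0.19,0],
    [-0.15,0.01,0.01,0.21,0],
    [-0.15,0.01,0.01,0.215,0],
    [-0.15,0.01,0.01,0.215,0]
  ]
}}

```text
time_s: 5.28
tcp_pos: [562.5, 68.0, 120.7]
ee_rot: [0.0, 0.777, 0.63, 0.0]
wrist_force: [0.1, -0.3, 0.8]
grip_width: 0.424
finger_force: 0.0
```

Call:
{"name": "send_rows", "arguments": {
  "moves": [
    [-0.5,0,0,0,0],
    [-0.8,0,0,0,0],
    [-1,0,0,0,0],
    [-1,0,0,0,0],
    [-1,0,0,0,0],
    [-1,0,0,0,0]
  ],
  "force": 25
}}

```text
time_s: 6.02
tcp_pos: [559.4, 68.8, 120.1]
ee_rot: [-0.002, 0.777, 0.63, -0.001]
wrist_force: [-5.2, 1.4, 1.5]
grip_width: 0.129
finger_force: 25.3
```

```bash
python3 - <<'E'
from h import *
s=state(); t0=s["tcp_pos"]; print(t0,s["grip_width"]*85,s["finger_force"],s["wrist_force"],handle(.12)-[0,0,18.7])
print(cover_angle("scene")[:2])
b=handle(.12)
for t in (.2,.3,.4,.5,.6,.7,.8,.9,.95): print(t,rel(t0+handle(t)-b))
E
```

```text
[559.39407576  68.78739037 120.06093631] 10.984017214200247 25.306769907474518 [-5.19799465  1.37132186  1.47570002] [557.59333061  64.55322943 121.18490364]
(np.int64(1281), array([0.101, 0.117, 0.145]))
0.2 [ 0.      0.0071 -0.0394  0.    ]
0.3 [ 0.      0.0204 -0.0876  0.    ]
0.4 [-0.      0.0385 -0.1342  0.    ]
0.5 [-1.000e-04  6.110e-02 -1.788e-01  0.000e+00]
0.6 [-1.000e-04  8.800e-02 -2.209e-01  0.000e+00]
0.7 [-2.000e-04  1.190e-01 -2.601e-01  0.000e+00]
0.8 [-0.0003  0.1538 -0.2961  0.    ]
0.9 [-0.0004  0.192  -0.3283  0.    ]
0.95 [-0.0004  0.2122 -0.343   0.    ]
```

Gripped at 11 mm with the bar in the pads. Next I lift along the arc.

Call:
{"name": "send_rows", "arguments": {
  "moves": [
    [-1,0,-0.003,-0.02,0],
    [-1,0,0.001,-0.039,0],
    [-1,0,0.008,-0.063,0],
    [-1,0,0.015,-0.088,0],
    [-1,0,0.023,-0.111,0],
    [-1,0,0.033,-0.134,0],
    [-1,0,0.044,-0.157,0],
    [-1,0,0.056,-0.179,0]
  ]
}}

```text
time_s: 7.08
tcp_pos: [587.7, 62.5, 210.5]
ee_rot: [-0.001, 0.777, 0.63, -0.001]
wrist_force: [-6.7, 1.9, 2.6]
grip_width: 0.127
finger_force: 24.6
```

```bash
cat >> h.py <<'E'
def rep():
    s=state(); p=s["tcp_pos"]; print(p,s["grip_width"]*85,s["finger_force"],s["wrist_force"],s["time_s"])
    print("angle from tcp",np.arcsin((p[2]+19.8-110)/250), cover_angle("scene")[:2],cover_angle("top")[:2]); return p
E
python3 - <<'E'
from h import *
from scipy.optimize import minimize_scalar
p=rep(); off=np.array([559.4,68.8,120.1])-handle(.12)
t0=minimize_scalar(lambda t:np.linalg.norm(handle(t)+off-p),bounds=(0,1.2),method="bounded"); print(t0.x,t0.fun)
for t in (.6,.7,.8,.9,.93): print(t,rel(p+handle(t)-handle(t0.x)))
E
```

```text
[587.71989125  62.46200429 210.48701068] 10.754377279021078 24.59398180246353 [-6.74898027  1.94804074  2.60235225] 7.075
angle from tcp 0.5019638376736597 (np.int64(749), array([0.477, 0.497, 0.529])) (np.int64(1144), array([0.451, 0.486, 0.51 ]))
0.5000883930158186 2.279379385505365
0.6 [-0.0001  0.0258 -0.0397  0.    ]
0.7 [-0.0002  0.0569 -0.0788  0.    ]
0.8 [-0.0003  0.0918 -0.1146  0.    ]
0.9 [-0.0004  0.13   -0.1468  0.    ]
0.93 [-0.0004  0.1421 -0.1557  0.    ]
```

Call:
{"name": "send_rows", "arguments": {
  "moves": [
    [-1,0,0.006,-0.021,0],
    [-1,0,0.02,-0.04,0],
    [-1,0,0.034,-0.06,0],
    [-1,0,0.05,-0.079,0],
    [-1,0,0.067,-0.097,0],
    [-1,0,0.085,-0.115,0],
    [-1,0,0.105,-0.131,0],
    [-1,0,0.126,-0.148,0]
  ]
}}

```text
time_s: 8.18
tcp_pos: [650.3, 48.6, 287.5]
ee_rot: [0.001, 0.777, 0.63, -0.0]
wrist_force: [-8.2, -1.2, 9.9]
grip_width: 0.13
finger_force: 25.6
```

Call:
{"name": "send_rows", "arguments": {
  "moves": [
    [-1,0,0.012,-0.009,0],
    [-1,0,0.02,-0.015,0],
    [-1,0,0.02,-0.015,0]
  ]
}}

```text
time_s: 8.55
tcp_pos: [661.3, 46.1, 295.5]
ee_rot: [0.002, 0.777, 0.63, 0.001]
wrist_force: [-7.9, -1.5, 10.8]
grip_width: 0.131
finger_force: 25.8
```

```bash
python3 - <<'E'
from h import *
from scipy.optimize import minimize_scalar
p=rep(); off=np.array([559.4,68.8,120.1])-handle(.12)
t0=minimize_scalar(lambda t:np.linalg.norm(handle(t)+off-p),bounds=(0,1.2),method="bounded"); print(t0.x,t0.fun)
for t in (.9,.85,.8,.75,.7,.68): print(t,rel(p+handle(t)-handle(t0.x)))
E
```

```text
[661.33410712  46.14533817 295.48834125] 11.10942371521162 25.840722620487213 [-7.93425244 -1.50521339 10.8085787 ] 8.55
angle from tcp 0.9634290289909405 (np.int64(16), array([-0.201, -0.073, -0.066])) (np.int64(546), array([-0.089,  0.929,  0.937]))
0.9515671738106976 5.164128198682668
0.9 [ 0.     -0.0207  0.0146  0.    ]
0.85 [ 0.0001 -0.0404  0.0301  0.    ]
0.8 [ 0.0001 -0.0592  0.0465  0.    ]
0.75 [ 0.0002 -0.0772  0.0639  0.    ]
0.7 [ 0.0002 -0.0943  0.0821  0.    ]
0.68 [ 0.0002 -0.1009  0.0897  0.    ]
```

Cover is at about 0.94, past balance and still held. Now I bring it back to about 0.69, easing off the radial strain.

Call:
{"name": "send_rows", "arguments": {
  "moves": [
    [-1,0,-0.01,0.002,0],
    [-1,0,-0.025,0.009,0],
    [-1,0,-0.04,0.02,0],
    [-1,0,-0.055,0.032,0],
    [-1,0,-0.068,0.044,0],
    [-1,0,-0.08,0.056,0],
    [-1,0,-0.092,0.068,0],
    [-1,0,-0.102,0.078,0]
  ]
}}

```text
time_s: 9.65
tcp_pos: [614.1, 56.6, 252.5]
ee_rot: [0.003, 0.777, 0.63, 0.002]
wrist_force: [9.1, -2.3, -8.0]
grip_width: 0.124
finger_force: 24.3
```

Call:
{"name": "send_rows", "arguments": {
  "moves": [
    [-1,0,0,0,0],
    [-1,0,0,0,0],
    [-1,0,0,0,0],
    [-1,0,0,0,0]
  ]
}}

```text
time_s: 10.15
tcp_pos: [614.0, 56.6, 252.5]
ee_rot: [0.002, 0.777, 0.63, 0.001]
wrist_force: [7.0, -3.0, -6.0]
grip_width: 0.126
finger_force: 25.0
```

```bash
python3 - <<'E'
from h import *
p=rep(); save("s2.png",capture("scene")[0])
E
```

```text
[614.0035852   56.64213267 252.45101575] 10.748218394694627 24.993723034858704 [ 7.0061034  -2.96865023 -6.01719626] 10.15
angle from tcp 0.7062746132164225 (np.int64(28), array([-0.081,  0.648,  0.705])) (np.int64(767), array([0.619, 0.667, 0.68 ]))
```

View pics/s2.png

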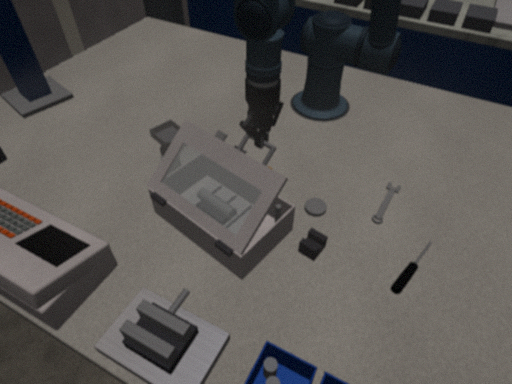

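The cover is held partly open at about 0.69 with the bar in the gripper at about (262,135), and the bystanders look unmoved. I'll ease the remaining pull.

Call:
{"name": "send_rows", "arguments": {
  "moves": [
    [-1,0,0.002,0.0015,0],
    [-1,0,0.004,0.003,0],
    [-1,0,0.004,0.003,0],
    [-1,0,0.004,0.003,0],
    [-1,0,0.004,0.003,0],
    [-1,0,0.004,0.003,0]
  ]
}}

```text
time_s: 11.05
tcp_pos: [612.8, 56.9, 250.9]
ee_rot: [0.0, 0.777, 0.63, -0.0]
wrist_force: [-2.4, -3.7, -0.5]
grip_width: 0.126
finger_force: 25.6
```

```bash
python3 - <<'E'
from h import *
rep(); print(abs(state()["joint_vel"]).max())
E
```

```text
[612.81103429  56.94761636 250.86191889] 10.719885753300407 25.57630330324173 [-2.37660858 -3.66431761 -0.53962572] 11.05
angle from tcp 0.6979490437552048 (np.int64(29), array([-0.08 ,  0.639,  0.69 ])) (np.int64(775), array([0.609, 0.659, 0.672]))
0.001814856622137552
```

```bash
python3 -c "
from station import ticket
print(ticket.job_done())"
```

```text
the job is handed in; nothing more can be done
None
```

I pressed the pedal to its stop and the cover popped ajar (about 0.12). I then lifted the cover to about 0.94, brought it back, and handed the job in while holding it steady at about 0.66–0.70 rad, just below balance, after 11 s on the robot's clock.

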